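Line up the reagent bottles by size

TASK

Line up the four amber reagent bottles by size on the grey bottle strip, one upright and centred on each pad: the smallest on the red pad at one end, then the next larger and so on, up to the largest on the black pad at the other end. They are glass, so keep them upright and set them down rather than dropping them, and leave the specimen cup and the tape roll where they are.

Things in the scene. Friction and masses are not known exactly. Their poses are not given: they have to be found in the camera images.
- bottle_1_center (a point): the smallest of four amber glass bottles with ribbed black screw cap and white label band: 48 mm tall with cap, body 30 mm in diameter. It stands upright, loose. This point is its centre, half-way up (24 mm above its underside); z runs up its axis. Straight wall from the foot to 33 mm up, then a narrow shoulder and the cap (26 mm wide)
- bottle_2_center (a point): the second smallest of four amber glass bottles with ribbed black screw cap and white label band: 64 mm tall with cap, body 38 mm in diameter. It stands upright, loose. This point is its centre, half-way up (32 mm above its underside); z runs up its axis. Straight wall from the foot to 44 mm up, then a narrow shoulder and the cap (32 mm wide)
- bottle_3_center (a point): the second largest of four amber glass bottles with ribbed black screw cap and white label band: 80 mm tall with cap, body 47 mm in diameter. It stands upright, loose. This point is its centre, half-way up (40 mm above its underside); z runs up its axis. Straight wall from the foot to 54 mm up, then a narrow shoulder and the cap (39 mm wide)
- bottle_4_center (a point): the largest of four amber glass bottles with ribbed black screw cap and white label band: 98 mm tall with cap, body 57 mm in diameter. It stands upright, loose. This point is its centre, half-way up (49 mm above its underside); z runs up its axis. Straight wall from the foot to 67 mm up, then a narrow shoulder and the cap (46 mm wide)
- pad_red: the red pad, a flat disc 68 mm across and 3 mm thick with a thin printed circle, fixed to the long low grey bottle strip (316 x 82 mm, 8 mm high); origin at the centre of its underside, so bottles stand 3 mm above it, 11 mm above the worktop. x runs along the strip, z up. It is at one end of the row of four pads (either end); the pads are in one straight line, 75 mm apart between centres
- pad_a: one of the two black inner pads of the row (either the second or the third from the red pad): black pad, a flat disc 68 mm across and 3 mm thick with a thin printed circle, fixed to the long low grey bottle strip (316 x 82 mm, 8 mm high); origin at the centre of its underside, so bottles stand 3 mm above it, 11 mm above the worktop. x runs along the strip, z up
- pad_b: the other black inner pad of the row (either the second or the third from the red pad): black pad, a flat disc 68 mm across and 3 mm thick with a thin printed circle, fixed to the long low grey bottle strip (316 x 82 mm, 8 mm high); origin at the centre of its underside, so bottles stand 3 mm above it, 11 mm above the worktop. x runs along the strip, z up
- pad_end: the black pad at the other end of the row from the red one: black pad, a flat disc 68 mm across and 3 mm thick with a thin printed circle, fixed to the long low grey bottle strip (316 x 82 mm, 8 mm high); origin at the centre of its underside, so bottles stand 3 mm above it, 11 mm above the worktop. x runs along the strip, z up
- specimen_cup: bystander: a loose screw-top specimen cup with white lid, 56 mm across, 57 mm tall, standing beyond the work; origin at the centre of its underside
- tape: bystander: a loose roll of white tape lying flat, 58 mm across, 20 mm high, beyond the work; origin at the centre of its underside
There are look-alikes about, which are no part of the job. Leave any blue look-alike of the part that bears bottle_3_center alone.

How it is judged:
By the outcome, as a careful person would: the job done as asked, in the order asked, and still so for the second after the job is handed in, with the robot touching nothing.
It also fails if it takes over 120 s, if anything falls off the work surface, if the arm or the gripper's body presses on something with over 40 N, if the wrist force passes 120 N, or if a joint passes its speed limit or range.

ROBOT

A 6-joint arm with a two-finger parallel gripper is mounted at the origin on a cart in front of the work surface, level with it; the furniture and walls round the work are solid. World frame = base frame: x ahead of the robot, y to its left, z up, the work surface at z = 0. Lengths are in m, angles in degrees, forces in N, time in s.
With the tool pointing down it reaches from about 0.325 to 0.9 m from the base axis. Payload 3.5 kg.
Tool frame: the origin (TCP) lies midway between the tips of the shut fingers; the grasp point (between the pads) lies 19 mm behind it; z points along the fingers, y is the line along which they close (so a half turn about z gives the same grasp; the last joint's range is limited). The gripper opens to 85 mm and grips with 20 to 120 N. Pads are 22 mm wide; open, the fingers measure 114 mm over their backs; the gripper's body (76 mm by 85 mm) begins 54 mm behind the grasp point. The pads swing forward as they close: fully open they stand 13 mm farther back than shut.
Start: joints at [-74.393, 15.837, -1.513, 72.651, 0, 84.076], TCP at [0.229, -0.581, 0.231] pointing down, gripper open.
Joint ranges: [-178.77, 178.77], [-48.84, 107.48], [-61.69, 71.31], [-111.58, 123.2], [-90, 87.43], [-180, 180]. Speed limits (degrees/s): [147.25, 147.25, 180, 180, 180, 180].

INTERFACE

Orientations are given as [roll, pitch, yaw] about the fixed x, y, z axes, in that order (R = Rz(yaw) Ry(pitch) Rx(roll)).
In Python, from cell import bot, cams gives the robot as it stands.
- The arm moves only by the tool send_rows, never from a script. Its argument "deltas" is one flat list of numbers, 7 for each row, row after row: the shift along the world's x, y, z in m, then the turn, a rotation vector about the world's x, y, z in degrees, then the finger opening in m, from 0 to 0.0854. In form: [x, y, z, wx, wy, wz, gripper, x, y, z, wx, wy, wz, gripper, ...]. A call has 1 to 8 rows; each row is the pose to reach, as a shift and turn from the pose commanded when the call began; what a row does not reach only later rows make up. A row lasts 1/8 s, in which the tool goes at most 62.5 mm and 10.7 degrees, less where a joint would pass 70% of its speed; a pose out of reach is approached as far as the arm can. A call with a gripper value outside its range is refused whole. The fingers move at their own pace and stop on an object; the grip force is fixed at half the most. Time passes only in rows, so rows that repeat a pose let the fingers close. It gives the time, the measured TCP pose, the force, the opening and the grip force at its end, in the units of the state.
- bot.get_state(): the state, without advancing time (a new reading comes with each control period).
- cams.camera(name): name is "side" or "top"; returns the picture (400x640x3 uint8, blue, green, red); there is no depth.
- cams.calibration(name): a dict with "K" (3x3 intrinsics, pixels), "extrinsics" (4x4, takes a point from world to camera coordinates). Camera axes: x right, y up, looking along -z (the intrinsics and any distortion apply to the point x, -y, -z); pixel columns grow to the right and rows downward; lengths in m; the calibration is good to about 2 mm. A picture is of the moment at which its call begins. calibration takes no time and is no camera call.
- bot.sign_off(): hands the job in; it is judged then, once.
The state is a dict: "clock": time; "joint_pos": joint angles; "qvel": joint speeds; "joint_torque": joint torques, N m; "position": TCP position; "ee_rot": TCP orientation; "contact_force": force on the tool from outside, world axes, zero at the start; "torque": the same for the moment, N m; "finger_gap": opening from 0.0 (shut) to 1.0 (fully open); "finger_force": force on a finger pad.
Only numpy, scipy, OpenCV 4.12 (cv2) and the standard library are available. Lean on these libraries where they do the work, as an engineer would, in place of code of your own. Each camera call takes 0.05 s, during which the arm holds its last target. There are 200 camera calls.

## Working session

There is one attempt and no reset: what is moved stays moved. The work goes in short steps, Python scripts to look and compute and a tool call to move; the robot and the scene stay as the last step left them, time stands still between calls to the robot, and variables do not carry over. Pictures are saved under pics/ and viewed, at most 14 in all, crops included, and the job is handed in when it is done.

Besides the shell and the picture viewer there is one more tool, called after ">>>" as a command line: name --argument value ..., lists and objects as JSON in quotes. send_rows: Moves the arm, as the interface text tells. Its arguments: {"type":"object","properties":{"deltas":{"type":"array"}},"required":["deltas"]}

```bash
mkdir -p pics; python3 - <<'E'
from cell import bot,cams
import cv2
for n in("side","top"):
    cv2.imwrite(f"pics/{n}0.png",cams.camera(n)); c=cams.calibration(n); print(n,c)
print(bot.get_state())
E
```

```text
side {'K': array([[361.45206769,   0.        , 322.57391273],
       [  0.        , 361.45206769, 200.02523831],
       [  0.        ,   0.        ,   1.        ]]), 'extrinsics': array([[-0.98301898, -0.18266963, -0.01747805,  0.61758514],
       [ 0.11072384, -0.66639817,  0.73732877, -0.04647316],
       [-0.14633492,  0.72287294,  0.67530793, -0.92803257],
       [ 0.        ,  0.        ,  0.        ,  1.        ]])}
top {'K': array([[472.1664442 ,   0.        , 316.61515117],
       [  0.        , 472.1664442 , 202.90688198],
       [  0.        ,   0.        ,   1.        ]]), 'extrinsics': array([[-0.0200665 , -0.99971317,  0.01307362,  0.0685378 ],
       [ 0.98930819, -0.01796497,  0.14472925, -0.61700086],
       [-0.14445287,  0.01583805,  0.98938492, -0.99005324],
       [ 0.        ,  0.        ,  0.        ,  1.        ]])}
{'clock': 0.1, 'joint_pos': array([-7.43932298e+01,  1.58772336e+01, -1.58936186e+00,  7.26522429e+01,
       -1.07946994e-03,  8.40779101e+01]), 'qvel': array([ 0.00892221, -0.08983305,  0.17281937, -0.04536072, -0.10759855,
        0.08349302]), 'joint_torque': array([ 2.37649656e-04, -4.46708179e+01,  2.96128392e+01,  8.45375442e-03,
       -1.47467636e-04, -2.29626835e-06]), 'position': array([ 0.22917263, -0.58070323,  0.23024053]), 'ee_rot': array([-1.79881685e+02, -1.11875491e-02,  2.15288497e+01]), 'contact_force': array([-0.07982382,  0.39903854, -0.87277774]), 'torque': array([-0.01330099,  0.03612877, -0.02118583]), 'finger_force': 0.0, 'finger_gap': 0.9974670821718754}
```

View pics/top0.png

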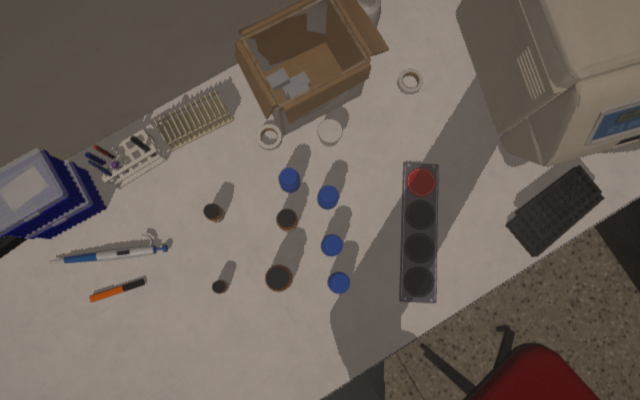

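View pics/side0.png

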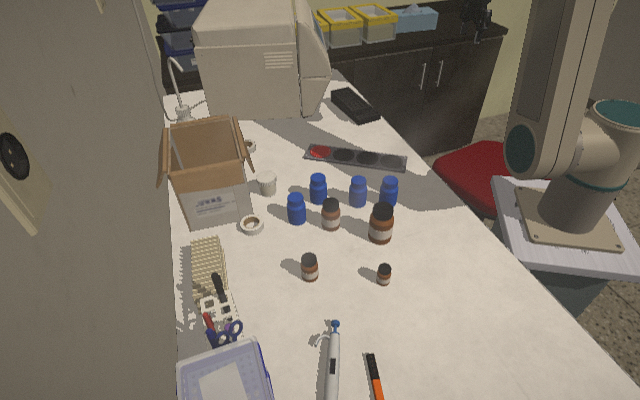

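```bash
cat > h.py <<'E'
import numpy as np,cv2
from cell import bot,cams
def ray(n,u,v,z):
    c=cams.calibration(n);K,E=c["K"],c["extrinsics"];R,t=E[:3,:3],E[:3,3]
    d=np.linalg.inv(K)@[u,v,1];d=R.T@(d*[1,-1,-1]);o=-R.T@t
    return o+d*(z-o[2])/d[2]
def proj(n,p):
    c=cams.calibration(n);q=(c["extrinsics"]@[*p,1])[:3]*[1,-1,-1];q=c["K"]@q;return q[:2]/q[2]
def blobs(m,a=20):
    n,l,s,c=cv2.connectedComponentsWithStats(m.astype(np.uint8))
    return [(c[i].round(1),s[i]) for i in range(1,n) if s[i][4]>=a]
E
python3 - <<'E'
from h import *
im=cv2.imread("pics/top0.png");a=cv2.imread("pics/top0.png")[150:310,190:450]
cv2.imwrite("pics/topc.png",cv2.resize(a,None,fx=3,fy=3,interpolation=cv2.INTER_NEAREST)[:, :780])
s=cv2.imread("pics/side0.png")[130:300,270:430]
cv2.imwrite("pics/sidec.png",cv2.resize(s,None,fx=3.5,fy=3.5,interpolation=cv2.INTER_CUBIC))
hsv=cv2.cvtColor(im,cv2.COLOR_BGR2HSV)
for c,s in blobs((im.max(2)<45)): 
    if 190<c[0]<450 and 150<c[1]<310: print("dark",c,s)
for c,s in blobs((hsv[...,1]>150)&((hsv[...,0]<6)|(hsv[...,0]>174))&(hsv[...,2]>60)): 
    if 390<c[0]<450 and c[1]<310: print("red",c,s,ray("top",*c,.011))
E
```

```text
dark [420.1 215. ] [407 202  28  27 542]
dark [418.6 247.8] [405 234  29  29 631]
dark [416.6 280.6] [404 267  27  29 587]
dark [218.2 286.4] [214 282  10  10  73]
red [412.7 176.2] [409 170  10  15  65] [ 0.68082149 -0.16483093  0.011     ]
```

View pics/topc.png

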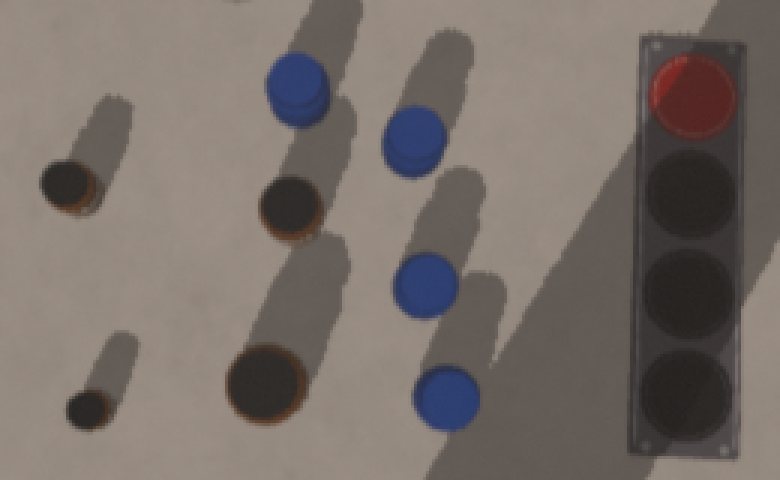

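View pics/sidec.png

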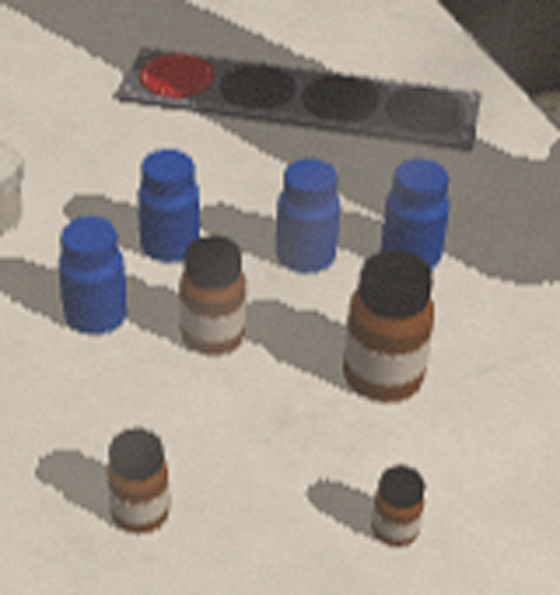

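```bash
python3 - <<'E'
from h import *
im=cv2.imread("pics/top0.png").astype(int);sd=cv2.imread("pics/side0.png").astype(int)
H={1:.048,2:.064,3:.080,4:.098};G={1:(219,287),2:(212,211),3:(287,219),4:(278,278)}
for k,(u,v) in G.items():
    w=im[v-18:v+19,u-18:u+19]; m=(w.max(2)<58)&(w[...,2]-w[...,0]<13)
    b=max(blobs(m,10),key=lambda t:t[1][4]);c=b[0]+[u-18,v-18]
    p=ray("top",*c,H[k]);d=np.mean(b[1][2:4])*np.linalg.norm(ray("top",u+1,v,H[k])-ray("top",u,v,H[k]))
    q=proj("side",p)
    print(k,c,b[1][2:],p.round(4),"capdia %.4f"%d,"side pred",q.round(1))
hsv=cv2.cvtColor(im.astype(np.uint8),cv2.COLOR_BGR2HSV)
m=(im[...,2]>1.8*im[...,1])&(im[...,2]>45)
for c,s in blobs(m,150):
    if 390<c[0]<450 and c[1]<310: print("red",c,s,ray("top",*c,.011).round(4))
for c in [(420.1,215),(418.6,247.8),(417.8,281)]: print("pad",ray("top",*c,.011).round(4))
for c in [(289,175),(328,195),(332,245),(339,283)]: print("blue",ray("top",*c,.08).round(3))
# side-view strip pads
ms=(sd[...,2]>1.8*sd[...,1])&(sd[...,2]>60)
for c,s in blobs(ms,60):
    if 300<c[0]<420 and 130<c[1]<180: print("red side",c,s,ray("side",*c,.011).round(4))
# strip corners (crop px)
for c in [(641,37),(746,43),(737,460),(629,455)]: print("corner",ray("top",c[0]/3+190-.3,c[1]/3+150-.3,.008).round(4))
E
```

```text
1 [218.1 286.3] [ 11  12 102] [0.4426 0.2695 0.048 ] capdia 0.0243 side pred [385.1 266.9]
2 [211.1 210.7] [ 15  14 156] [0.6026 0.2829 0.064 ] capdia 0.0309 side pred [309.6 257. ]
3 [286.1 217.8] [ 17  17 237] [0.5825 0.1221 0.08  ] capdia 0.0357 side pred [331.4 201.8]
4 [277.4 277.7] [ 22  22 376] [0.4586 0.1401 0.098 ] capdia 0.0446 side pred [383.5 207.4]
red [420.1 181.2] [407 168  28  28 556] [ 0.6689 -0.1812  0.011 ]
pad [ 0.5912 -0.1772  0.011 ]
pad [ 0.5174 -0.17    0.011 ]
pad [ 0.4442 -0.1644  0.011 ]
blue [0.674 0.115 0.08 ]
blue [0.63  0.033 0.08 ]
blue [0.524 0.027 0.08 ]
blue [0.445 0.014 0.08 ]
red side [319.8 151.1] [310 146  21  12 174] [ 0.6704 -0.1794  0.011 ]
corner [ 0.715  -0.1456  0.008 ]
corner [ 0.7089 -0.2262  0.008 ]
corner [ 0.3954 -0.2015  0.008 ]
corner [ 0.4007 -0.122   0.008 ]
```

>>> send_rows --deltas '[0.021,0.048,0,0,0,9.6,0.085,0.043,0.095,0,0,0,19.2,0.085,0.064,0.143,0,0,0,28.9,0.085,0.086,0.19,0,0,0,38.5,0.085,0.107,0.238,0,0,0,48.1,0.085,0.128,0.285,0,0,0,57.7,0.085,0.15,0.333,0,0,0,67.4,0.085,0.171,0.381,0,0,0,77,0.085]'

```text
clock: 1.1
position: [0.4006, -0.1986, 0.231]
ee_rot: [-180.0, -0.0, 98.8]
contact_force: [-0.1, 0.1, -0.3]
finger_gap: 1.001
finger_force: 0.0
```

>>> send_rows --deltas '[0.005,0.058,0,0,0,9.6,0.085,0.01,0.117,0,0,0,19.2,0.085,0.016,0.176,0,0,0,28.9,0.085,0.021,0.234,0,0,0,38.5,0.085,0.027,0.293,0,0,0,48.1,0.085,0.032,0.352,0,0,0,57.7,0.085,0.037,0.411,-0.02,0,0,67.4,0.06,0.0425,0.4695,-0.04,0,0,77,0.06]'

```text
clock: 2.1
position: [0.4428, 0.2712, 0.1909]
ee_rot: [180.0, 0.1, 175.9]
contact_force: [1.1, -0.1, 0.1]
finger_gap: 0.705
finger_force: 0.0
```

>>> send_rows --deltas '[0,0,-0.03,0,0,0,0.06,0,0,-0.06,0,0,0,0.06]'

```text
clock: 2.35
position: [0.4424, 0.2701, 0.13]
ee_rot: [-180.0, -0.0, 175.7]
contact_force: [-0.1, 0.8, 0.9]
finger_gap: 0.701
finger_force: 0.0
```

>>> send_rows --deltas '[0,0,-0.05,0,0,0,0.06,0,0,-0.1,0,0,0,0.06,0,0,-0.123,0,0,0,0.06,0,0,-0.123,0,0,0,0.04,0,0,-0.123,0,0,0,0.025,0,0,-0.123,0,0,0,0.02,0,0,-0.123,0,0,0,0.02,0,0,-0.123,0,0,0,0.02]'

```text
clock: 3.35
position: [0.4434, 0.2693, 0.009]
ee_rot: [180.0, 0.1, 175.5]
contact_force: [0.1, 1.0, -0.1]
finger_gap: 0.331
finger_force: 59.1
```

>>> send_rows --deltas '[0,0,0.03,0,0,0,0.02,0,0,0.08,0,0,0,0.02,0,0,0.13,0,0,0,0.02,0.022,-0.045,0.16,0,0,0,0.02,0.05,-0.1,0.16,0,0,0,0.02,0.075,-0.15,0.16,0,0,0,0.02,0.1,-0.2,0.16,0,0,0,0.02,0.125,-0.25,0.16,0,0,0,0.02]'

```text
clock: 4.35
position: [0.5685, 0.0174, 0.1686]
ee_rot: [180.0, 0.0, 175.5]
contact_force: [0.3, 0.8, 0.3]
finger_gap: 0.328
finger_force: 59.3
```

>>> send_rows --deltas '[0.025,-0.05,0,0,0,0,0.02,0.05,-0.1,0,0,0,0,0.02,0.075,-0.15,0,0,0,0,0.02,0.095,-0.19,0,0,0,0,0.02,0.0995,-0.2015,0,0,0,0,0.02,0.0995,-0.2015,-0.05,0,0,0,0.02,0.0995,-0.2015,-0.09,0,0,0,0.02,0.0995,-0.2015,-0.12,0,0,0,0.02]'

```text
clock: 5.35
position: [0.6656, -0.181, 0.0462]
ee_rot: [179.9, -0.2, 175.6]
contact_force: [0.5, -0.5, -0.5]
finger_gap: 0.33
finger_force: 59.3
```

```bash
python3 - <<'E'
from h import *
a=cams.camera("side")[100:240,250:430];cv2.imwrite("pics/s1.png",cv2.resize(a,None,fx=4,fy=4,interpolation=cv2.INTER_CUBIC))
s=bot.get_state();print(s["position"],s["contact_force"],s["finger_gap"])
E
```

```text
[ 0.66298027 -0.179974    0.04189887] [-0.89936507  0.43305174 -3.99898717] 0.3323633399912751
```

View pics/s1.png

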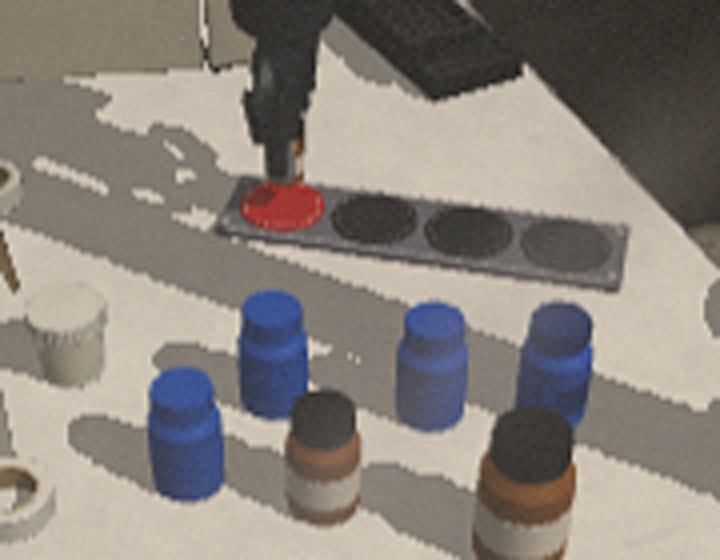

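>>> send_rows --deltas '[0,0,0,0,0,0,0.02,0,0,0,0,0,0,0.02]'

```text
clock: 5.65
position: [0.6688, -0.1825, 0.0505]
ee_rot: [-180.0, 0.2, 175.6]
contact_force: [0.4, -0.4, -0.1]
finger_gap: 0.33
finger_force: 59.3
```

>>> send_rows --deltas '[0,0,-0.008,0,0,0,0.02,0,0,-0.016,0,0,0,0.02,0,0,-0.023,0,0,0,0.02,0,0,-0.027,0,0,0,0.02,0,0,-0.029,0,0,0,0.02,0,0,-0.029,0,0,0,0.02]'

```text
clock: 6.4
position: [0.6673, -0.1824, 0.0198]
ee_rot: [180.0, -0.0, 175.5]
contact_force: [-2.0, 1.7, 3.6]
finger_gap: 0.328
finger_force: 59.6
```

>>> send_rows --deltas '[0,0,0,0,0,0,0.035,0,0,0,0,0,0,0.05,0,0,0,0,0,0,0.06,0,0,0.03,0,0,0,0.06,0,0,0.08,0,0,0,0.06,0,0,0.13,0,0,0,0.06,-0.006,0.05,0.15,0,0,0,0.065,-0.015,0.11,0.15,0,0,0,0.065]'

```text
clock: 7.4
position: [0.6548, -0.0728, 0.1727]
ee_rot: [-180.0, 0.4, 175.4]
contact_force: [1.2, 1.2, -0.3]
finger_gap: 0.762
finger_force: 0.0
```

>>> send_rows --deltas '[-0.008,0.06,0,0,0,0,0.065,-0.016,0.12,0,0,0,0,0.065,-0.024,0.18,0,0,0,0,0.065,-0.032,0.24,0,0,0,0,0.065,-0.04,0.29,0,0,0,0,0.065,-0.046,0.33,0,0,0,0,0.065,-0.05,0.355,-0.03,0,0,0,0.065,-0.05,0.355,-0.06,0,0,0,0.065]'

```text
clock: 8.4
position: [0.6024, 0.2851, 0.1092]
ee_rot: [179.9, 0.1, 175.7]
contact_force: [-0.1, -1.0, 0.4]
finger_gap: 0.763
finger_force: 0.0
```

>>> send_rows --deltas '[0,0,0,0,0,0,0.065,0,0,0,0,0,0,0.065]'

```text
clock: 8.65
position: [0.603, 0.2825, 0.1102]
ee_rot: [180.0, 0.1, 175.5]
contact_force: [0.5, 0.1, 1.1]
finger_gap: 0.757
finger_force: 0.0
```

```bash
python3 - <<'E'
from h import *
a=cams.camera("top");cv2.imwrite("pics/t1.png",a)
a=a[150:310,190:450];cv2.imwrite("pics/t1c.png",cv2.resize(a,None,fx=3,fy=3,interpolation=cv2.INTER_NEAREST))
E
```

```text
(no output)
```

View pics/t1c.png

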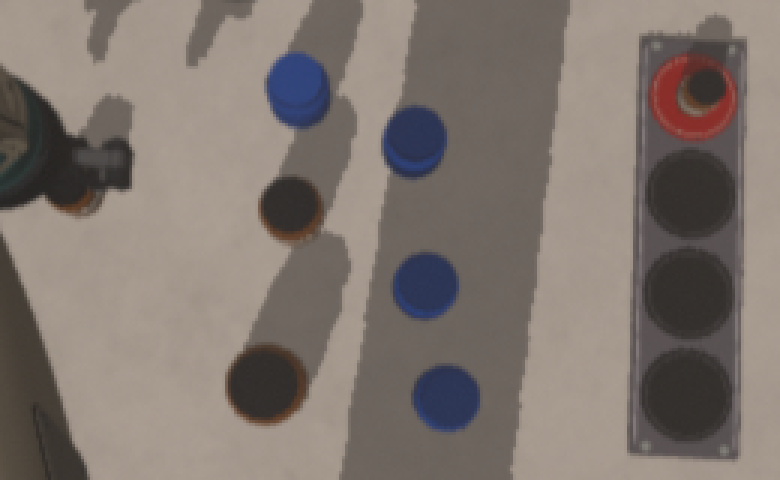

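```bash
python3 - <<'E'
from h import *
im=cv2.imread("pics/t1.png").astype(int);u,v=425,179
w=im[v-12:v+13,u-12:u+13];m=(w.max(2)<58)&(w[...,2]-w[...,0]<13)
b=max(blobs(m,10),key=lambda t:t[1][4]);c=b[0]+[u-12,v-12];print(c,b[1],ray("top",*c,.059),proj("top",(.6675,-.1821,.059)))
E
```

```text
[425.1 178.4] [ 7  7 11 10 89] [ 0.66582829 -0.18092291  0.059     ] [425.59618956 177.63908182]
```

>>> send_rows --deltas '[0,0,-0.045,0,0,0,0.065,0,0,-0.08,0,0,0,0.065,0,0,-0.099,0,0,0,0.065,0,0,-0.1,0,0,0,0.05,0,0,-0.1,0,0,0,0.035,0,0,-0.1,0,0,0,0.03,0,0,-0.1,0,0,0,0.028,0,0,-0.1,0,0,0,0.028]'

```text
clock: 9.7
position: [0.6038, 0.2831, 0.011]
ee_rot: [179.9, 0.2, 175.5]
contact_force: [-0.3, -0.0, 7.0]
finger_gap: 0.427
finger_force: 60.4
```

>>> send_rows --deltas '[0,0,0.03,0,0,0,0.028,0,0,0.08,0,0,0,0.028,0,0,0.13,0,0,0,0.028,-0.001,-0.04,0.15,0,0,0,0.028,-0.002,-0.1,0.15,0,0,0,0.028,-0.004,-0.16,0.15,0,0,0,0.028,-0.005,-0.22,0.15,0,0,0,0.028,-0.007,-0.28,0.15,0,0,0,0.028]'

```text
clock: 10.7
position: [0.5947, 0.0009, 0.159]
ee_rot: [180.0, -0.0, 175.6]
contact_force: [-0.9, -0.0, -1.2]
finger_gap: 0.428
finger_force: 60.2
```

>>> send_rows --deltas '[-0.002,-0.06,0,0,0,0,0.028,-0.003,-0.11,0,0,0,0,0.028,-0.004,-0.155,0,0,0,0,0.028,-0.004,-0.179,-0.01,0,0,0,0.028,-0.004,-0.179,-0.04,0,0,0,0.028,-0.004,-0.179,-0.075,0,0,0,0.028,-0.004,-0.179,-0.1,0,0,0,0.028,-0.004,-0.179,-0.115,0,0,0,0.028]'

```text
clock: 11.7
position: [0.5898, -0.175, 0.0418]
ee_rot: [179.9, -0.2, 175.6]
contact_force: [0.4, -0.9, -1.1]
finger_gap: 0.426
finger_force: 60.2
```

>>> send_rows --deltas '[0,0,0,0,0,0,0.028,0,0,0,0,0,0,0.028]'

```text
clock: 11.95
position: [0.5923, -0.1765, 0.0453]
ee_rot: [-180.0, 0.1, 175.6]
contact_force: [0.2, -0.6, -0.4]
finger_gap: 0.429
finger_force: 60.2
```

Now .0455 → .021 (commanded), release and head to bottle 3 (.5825,.1221).

>>> send_rows --deltas '[0.001,0,-0.008,0,0,0,0.028,0.001,0,-0.015,0,0,0,0.028,0.001,0,-0.02,0,0,0,0.028,0.001,0,-0.023,0,0,0,0.028,0.001,0,-0.0245,0,0,0,0.028,0.001,0,-0.0245,0,0,0,0.028]'

```text
clock: 12.7
position: [0.592, -0.1763, 0.022]
ee_rot: [180.0, -0.0, 175.5]
contact_force: [-5.9, 1.4, 13.2]
finger_gap: 0.424
finger_force: 61.8
```

>>> send_rows --deltas '[0,0,0,0,0,0,0.04,0,0,0,0,0,0,0.055,0,0,0,0,0,0,0.065,0,0,0.03,0,0,0,0.065,0,0,0.08,0,0,0,0.065,0,0,0.13,0,0,0,0.065,-0.002,0.05,0.16,0,0,0,0.07,-0.004,0.11,0.16,0,0,0,0.07]'

```text
clock: 13.7
position: [0.5913, -0.0668, 0.1836]
ee_rot: [-179.9, 0.4, 175.4]
contact_force: [0.8, 0.3, -0.2]
finger_gap: 0.821
finger_force: 0.0
```

>>> send_rows --deltas '[-0.002,0.06,0,0,0,0,0.07,-0.004,0.11,0,0,0,0,0.07,-0.006,0.15,0,0,0,0,0.07,-0.006,0.18,0,0,0,0,0.07,-0.006,0.1885,-0.02,0,0,0,0.07,-0.006,0.1885,-0.04,0,0,0,0.07,-0.006,0.1885,-0.05,0,0,0,0.07,-0.006,0.1885,-0.05,0,0,0,0.07]'

```text
clock: 14.7
position: [0.5816, 0.1219, 0.1288]
ee_rot: [-180.0, -0.1, 175.5]
contact_force: [-0.3, -0.2, 0.1]
finger_gap: 0.821
finger_force: 0.0
```

>>> send_rows --deltas '[0,0,-0.03,0,0,0,0.07,0,0,-0.07,0,0,0,0.07,0,0,-0.1,0,0,0,0.07,0,0,-0.111,0,0,0,0.07,0,0,-0.111,0,0,0,0.05,0,0,-0.111,0,0,0,0.04,0,0,-0.111,0,0,0,0.036,0,0,-0.111,0,0,0,0.036]'

```text
clock: 15.7
position: [0.5836, 0.1222, 0.0201]
ee_rot: [180.0, 0.1, 175.5]
contact_force: [-0.1, 0.2, 3.1]
finger_gap: 0.53
finger_force: 61.7
```

```bash
python3 - <<'E'
from h import *
im=cams.camera("top").astype(int);cv2.imwrite("pics/t2.png",im);u,v=proj("top",(.5927,-.1764,.075)).round().astype(int)
w=im[v-14:v+15,u-14:u+15];print(u,v)
cv2.imwrite("pics/t2c.png",cv2.resize(im[150:310,190:450].astype(np.uint8),None,fx=3,fy=3,interpolation=cv2.INTER_NEAREST))
print(bot.get_state()["position"],bot.get_state()["finger_gap"])
E
```

```text
427 211
[0.58356163 0.12220986 0.02010545] 0.5376868427533822[ WARN:0@1.307] global loadsave.cpp:1063 imwrite_ Unsupported depth image for selected encoder is fallbacked to CV_8U.
```

View pics/t2c.png

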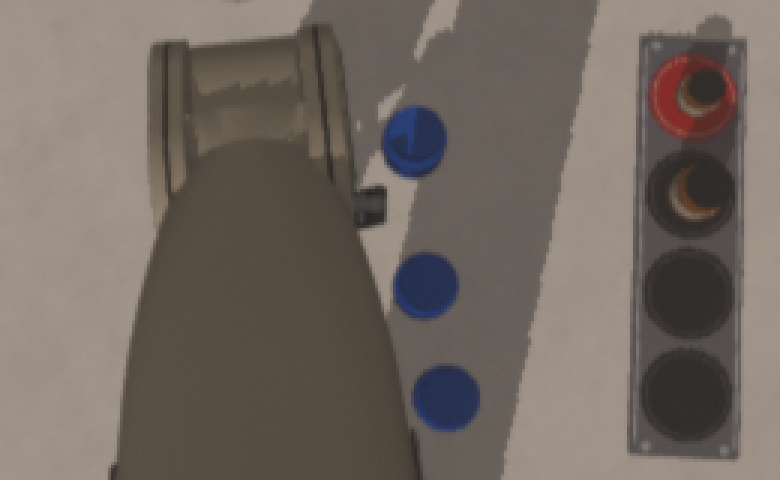

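>>> send_rows --deltas '[0,0,0.03,0,0,0,0.036,0,0,0.08,0,0,0,0.036,0,0,0.13,0,0,0,0.036,-0.008,-0.04,0.15,0,0,0,0.036,-0.021,-0.095,0.15,0,0,0,0.036,-0.034,-0.15,0.15,0,0,0,0.036,-0.047,-0.21,0.15,0,0,0,0.036,-0.057,-0.26,0.15,0,0,0,0.036]'

```text
clock: 16.75
position: [0.5242, -0.1396, 0.1686]
ee_rot: [180.0, -0.0, 175.5]
contact_force: [0.8, -0.4, -1.7]
finger_gap: 0.536
finger_force: 61.9
```

>>> send_rows --deltas '[-0.008,-0.033,0,0,0,0,0.036,-0.008,-0.033,-0.01,0,0,0,0.036,-0.008,-0.033,-0.035,0,0,0,0.036,-0.008,-0.033,-0.065,0,0,0,0.036,-0.008,-0.033,-0.095,0,0,0,0.036,-0.008,-0.033,-0.115,0,0,0,0.036,-0.008,-0.033,-0.12,0,0,0,0.036,-0.008,-0.033,-0.12,0,0,0,0.036]'

```text
clock: 17.75
position: [0.5172, -0.1702, 0.0486]
ee_rot: [180.0, -0.0, 175.6]
contact_force: [0.9, 0.2, -2.2]
finger_gap: 0.534
finger_force: 62.0
```

>>> send_rows --deltas '[0,0,0,0,0,0,0.036]'

```text
clock: 17.88
position: [0.5184, -0.171, 0.0498]
ee_rot: [-180.0, 0.1, 175.6]
contact_force: [0.5, -0.0, -1.2]
finger_gap: 0.53
finger_force: 62.0
```

>>> send_rows --deltas '[0,0,-0.007,0,0,0,0.036,0,0,-0.012,0,0,0,0.036,0,0,-0.016,0,0,0,0.036,0,0,-0.018,0,0,0,0.036,0,0,-0.0185,0,0,0,0.036,0,0,-0.0185,0,0,0,0.036]'

```text
clock: 18.62
position: [0.517, -0.1708, 0.0311]
ee_rot: [180.0, -0.0, 175.5]
contact_force: [-2.8, 1.2, 5.9]
finger_gap: 0.534
finger_force: 62.9
```

>>> send_rows --deltas '[0,0,0,0,0,0,0.05,0,0,0,0,0,0,0.06,0,0,0,0,0,0,0.07,0,0,0.03,0,0,0,0.07,0,0,0.08,0,0,0,0.07,0,0,0.13,0,0,0,0.07,-0.01,0.05,0.17,0,0,0,0.08,-0.021,0.11,0.17,0,0,0,0.08]'

```text
clock: 19.62
position: [0.4997, -0.0617, 0.2046]
ee_rot: [-179.9, 0.5, 175.4]
contact_force: [0.6, 0.0, -0.9]
finger_gap: 0.937
finger_force: 0.0
```

>>> send_rows --deltas '[-0.012,0.06,0,0,0,0,0.08,-0.022,0.115,0,0,0,0,0.08,-0.033,0.165,0,0,0,0,0.08,-0.0385,0.195,0,0,0,0,0.08,-0.0385,0.201,-0.02,0,0,0,0.08,-0.0385,0.201,-0.04,0,0,0,0.08,-0.0385,0.201,-0.05,0,0,0,0.08,-0.0385,0.201,-0.05,0,0,0,0.08]'

```text
clock: 20.62
position: [0.4573, 0.1396, 0.1496]
ee_rot: [-180.0, -0.1, 175.5]
contact_force: [0.3, 0.2, 0.5]
finger_gap: 0.936
finger_force: 0.0
```

>>> send_rows --deltas '[0,0,-0.04,0,0,0,0.08,0,0,-0.075,0,0,0,0.08,0,0,-0.1,0,0,0,0.08,0,0,-0.112,0,0,0,0.08,0,0,-0.115,0,0,0,0.065,0,0,-0.115,0,0,0,0.05,0,0,-0.115,0,0,0,0.046,0,0,-0.115,0,0,0,0.046]'

```text
clock: 21.62
position: [0.4589, 0.1399, 0.0362]
ee_rot: [180.0, 0.1, 175.5]
contact_force: [-0.1, -0.5, 1.6]
finger_gap: 0.645
finger_force: 63.9
```

>>> send_rows --deltas '[0,0,0,0,0,0,0.046,0,0,0,0,0,0,0.046]'

```text
clock: 21.88
position: [0.4589, 0.1399, 0.0362]
ee_rot: [180.0, 0.1, 175.5]
contact_force: [-0.4, -0.1, 5.2]
finger_gap: 0.644
finger_force: 64.2
```

>>> send_rows --deltas '[0,0,0.025,0,0,0,0.046,0,0,0.065,0,0,0,0.046,0,0,0.11,0,0,0,0.046,0,0,0.15,0,0,0,0.046,-0.003,-0.05,0.15,0,0,0,0.046,-0.006,-0.105,0.15,0,0,0,0.046,-0.009,-0.16,0.15,0,0,0,0.046,-0.012,-0.215,0.15,0,0,0,0.046]'

```text
clock: 22.88
position: [0.445, -0.0765, 0.1847]
ee_rot: [180.0, -0.0, 175.6]
contact_force: [1.6, -0.1, -2.5]
finger_gap: 0.651
finger_force: 64.0
```

>>> send_rows --deltas '[-0.003,-0.05,0,0,0,0,0.046,-0.0037,-0.08,0,0,0,0,0.046,-0.0037,-0.0898,-0.015,0,0,0,0.046,-0.0037,-0.0898,-0.045,0,0,0,0.046,-0.0037,-0.0898,-0.08,0,0,0,0.046,-0.0037,-0.0898,-0.105,0,0,0,0.046,-0.0037,-0.0898,-0.12,0,0,0,0.046,-0.0037,-0.0898,-0.12,0,0,0,0.046]'

```text
clock: 23.88
position: [0.4408, -0.1637, 0.0638]
ee_rot: [179.9, -0.2, 175.6]
contact_force: [0.5, 0.1, -1.4]
finger_gap: 0.642
finger_force: 64.1
```

>>> send_rows --deltas '[0,0,0,0,0,0,0.046]'

```text
clock: 24.0
position: [0.443, -0.1651, 0.066]
ee_rot: [-180.0, 0.1, 175.6]
contact_force: [-0.7, -0.8, -1.8]
finger_gap: 0.646
finger_force: 64.1
```

Commanded about .066; the seat is at .047.

>>> send_rows --deltas '[0,0,-0.007,0,0,0,0.046,0,0,-0.012,0,0,0,0.046,0,0,-0.016,0,0,0,0.046,0,0,-0.018,0,0,0,0.046,0,0,-0.019,0,0,0,0.046,0,0,-0.019,0,0,0,0.046]'

```text
clock: 24.75
position: [0.442, -0.1649, 0.0472]
ee_rot: [180.0, -0.0, 175.5]
contact_force: [-3.9, 0.7, 6.9]
finger_gap: 0.647
finger_force: 65.3
```

>>> send_rows --deltas '[0,0,0,0,0,0,0.06,0,0,0,0,0,0,0.07,0,0,0,0,0,0,0.08,0,0,0.02,0,0,0,0.08,0,0,0.06,0,0,0,0.08,0,0,0.11,0,0,0,0.08,0,0.03,0.15,0,0,0,0.08,0,0.08,0.17,0,0,0,0.08]'

```text
clock: 25.75
position: [0.4442, -0.0856, 0.2192]
ee_rot: [-179.9, 0.3, 175.4]
contact_force: [1.1, -0.3, -0.8]
finger_gap: 0.936
finger_force: 0.0
```

>>> send_rows --deltas '[0,0.06,0,0,0,0,0.08,0,0.12,0,0,0,0,0.08,0,0.18,0,0,0,0,0.08,0,0.23,0,0,0,0,0.08,0,0.26,0,0,0,0,0.08,0,0.26,0,0,0,0,0.08]'

```text
clock: 26.5
position: [0.442, 0.1766, 0.2161]
ee_rot: [-180.0, -0.0, 175.7]
contact_force: [-0.1, -0.1, -0.2]
finger_gap: 0.94
finger_force: 0.0
```

```bash
python3 - <<'E'
from h import *
t=cams.camera("top");s=cams.camera("side")
a=cv2.resize(t[150:310,270:450],None,fx=2.2,fy=2.2);b=cv2.resize(s[100:260,250:430],None,fx=2.2,fy=2.2)
cv2.imwrite("pics/f.png",np.hstack([a,b]))
im=t.astype(int)
P=[(.6675,-.1821),(.5927,-.1764),(.5179,-.1706),(.4431,-.1649)]
# pad mates dark caps on dark pads: detect brown+label band instead (approx), and expected cap pixel
for p,h in zip(P,(.048,.064,.08,.098)): print(proj("top",(*p,.011+h)).round(1),proj("side",(*p,.011+h)).round(1))
E
```

```text
[425.6 177.6] [320.5 137.8]
[426.6 210.7] [344.4 136.5]
[427.7 245.6] [369.4 135. ]
[429.  282.5] [395.7 132.9]
```

View pics/f.png

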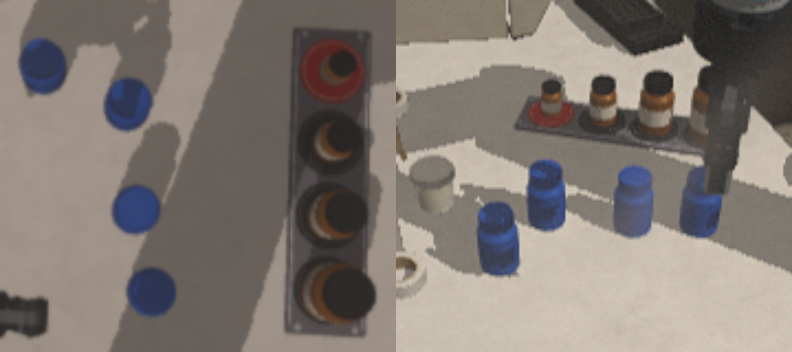

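```bash
python3 -c "
from cell import bot
print(bot.sign_off())"
```

```text
the job is handed in; nothing more can be done
None
```

The four amber bottles stand upright on the strip, smallest on red to largest on the black end pad. In the final pictures I estimate each is within about 5 mm of its pad centre. The job took about 27 s of the 120 s and is handed in; no verdict came back.

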